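# Scrape loose caps off a sorting board

## Robot

A 6-joint arm with a two-finger parallel gripper is mounted at the origin on a cart in front of the work surface, level with it; the furniture and walls round the work are solid. World frame = base frame: x ahead of the robot, y to its left, z up, the work surface at z = 0. Lengths are in m, angles in rad, forces in N, time in s.
With the tool pointing down it reaches from about 0.3 to 0.775 m from the base axis. Payload 14.6 kg.
Tool frame: the origin (TCP) lies at the centre of the arm's flange, where the gripper is bolted on; the fingertips stand 199 mm ahead of it and the grasp point (between the pads) lies ctrl.tcp_to_grasp ahead of it (ctrl.tcp_to_grasp is the distance from the TCP to the grasp point, in m); z points along the fingers, y is the line along which they close (so a half turn about z gives the same grasp; the last joint's range is limited). The gripper opens to 94 mm and grips with 3 to 60 N. Pads are 16 mm wide; open, the fingers measure 119 mm over their backs; the gripper's body (75 mm by 177 mm) begins 78 mm behind the grasp point.
Start: joints at [-1.204, 0.3, 1.521, -0, 1.321, -0.067], TCP at [0.231, -0.499, 0.405] pointing down, gripper open.
Joint ranges: [-3.03, 3.03], [-0.79, 2.21], [0.23, 2.52], [-1.04, 4.18], [0, 3.07], [-2.55, 2.55]. Speed limits (rad/s): [2.22, 2.22, 2.57, 3.14, 3.14, 3.14].

## Interface

Orientations are given as [roll, pitch, yaw] about the fixed x, y, z axes, in that order (R = Rz(yaw) Ry(pitch) Rx(roll)).
In Python, from station import ctrl gives the robot as it stands. The module is installed in compiled form; this text tells all that it offers.
- The arm moves only by the shell command python3 -m jog 'ROWS' [OPENING] [FORCE]. ROWS is JSON, a list of rows, each a list of 6 numbers: the shift along the tool's x, y, z in cm, then the turn, a rotation vector about the tool's x, y, z in rad. In form: [[tx, ty, tz, ax, ay, az], ...]. A call has 1 to 8 rows; each row is the pose to reach, as a shift and turn from the pose commanded when the call began, along the tool's axes at that moment; what a row does not reach only later rows make up. A row lasts 1/10 s, in which the tool goes at most 50 mm and 8.59 degrees, less where a joint would pass 70% of its speed; a pose out of reach is approached as far as the arm can. A call with a gripper value outside its range is refused whole. OPENING is the opening in per cent of the stroke, from 0 (shut) to 100 (fully open), set as the call begins (- or left out, the last holds). The fingers move at their own pace and stop on an object; FORCE is the grip in N (left out, the last holds). Time passes only in rows, so rows that repeat a pose let the fingers close. It gives the time, the measured TCP pose, the force, the opening and the grip force at its end, in the units of the state.
- ctrl.get_obs(): the state, without advancing time (a new reading comes with each control period).
- ctrl.camera(name): name is "scene" or "side" or "wrist"; returns a dict with "img" (384x512x3 uint8, blue, green, red), "intrinsics" (3x3 intrinsics, pixels), "R" (3x3) and "t" (3): a world point X has camera coordinates R X + t. Camera axes: x right, y down, z forward; pixel columns grow to the right and rows downward; lengths in m; the calibration is good to about 2 mm. A picture is of the moment at which its call begins. There is no depth.
- ctrl.hand_in(): hands the job in; it is judged then, once.
The state is a dict: "time_s": time; "qpos": joint angles; "joint_vel": joint speeds; "tau": joint torques, N m; "ee_pos": TCP position; "eef_rot": TCP orientation; "force": force on the tool from outside, world axes, zero at the start; "moment": the same for the moment, N m; "grip_width": finger opening in m; "grip_force": force on a finger pad.
Only numpy, scipy, OpenCV 4.12 (cv2) and the standard library are available. Lean on these libraries where they do the work, as an engineer would, in place of code of your own. Each camera call takes 0.05 s, during which the arm holds its last target. There are 200 camera calls.

## Task

Take the grey scraper by its upright grip and with it wipe the two loose screw caps along the white board and off its end into the dark steel tray there, without touching the caps with the hand. Then stand the scraper upright on the worktop beside the board, clear of board and tray, and let go.

Things in the scene. Friction and masses are not known exactly. Their poses are not given: they have to be found in the camera images.
- scraper_center (a point): Centre of the loose grey scraper, 110 x 32 x 68 mm (x, y, z), about 0.15 kg, standing on its flat rubber lip 34 mm below this point. Its lowest 22 mm are a bar 110 long (x), 32 thick (y; lip 28); above, an upright grip 74 long (x), 20 thick (y) rises to the top: pinch it across y from above. It stands left or right of the board, a bottle on the other side.
- board: Fixed white board with a dark steel tray joined to its -y end. Origin: centre of the slab's underside, on the worktop; z up. Slab x +-75, y +-100 mm, flat top at z = 30 mm. Steel rails on both long edges (x = +-71), 7 mm high, 134 mm apart inside; both y ends open. Tray: y = -100 to -185, x +-75, floor at z = 4, walls 4 thick, 22 high: what passes the -y edge drops in.
- cap_one: Loose yellow screw cap lying flat on the board, 24 mm across, 9 mm high, 12 g. Origin: centre of its underside.
- cap_two: Loose orange screw cap lying flat on the board, 21 mm across, 10 mm high, 12 g; always nearer the board's +y end than the yellow one. Origin: centre of its underside. Both caps lie within 38 mm of the board's centre line (x = 0) and between y = -50 and y = +24 mm.
Not all that is in view belongs to the job. Leave any turquoise look-alike of the part that bears scraper_center alone.

How it is judged:
On the way, in this order (a step that is already met when the one before it is completed fails the run):
1. the scraper's lip is on or just above the board (less than 8 mm), with both caps still on the board (x of scraper_center in the frame of board between -0.075 and 0.075 m and y of scraper_center in the frame of board between -0.11 and 0.12 m and z of scraper_center in the frame of board between 0.05 and 0.072 m and x of cap_one in the frame of board between -0.075 and 0.075 m and y of cap_one in the frame of board between -0.1 and 0.1 m and z of cap_one in the frame of board between 0.025 and 0.045 m and x of cap_two in the frame of board between -0.075 and 0.075 m and y of cap_two in the frame of board between -0.1 and 0.1 m and z of cap_two in the frame of board between 0.025 and 0.045 m), for 0.1 s.
2. both caps are in the tray (x of cap_one in the frame of board between -0.075 and 0.075 m and y of cap_one in the frame of board between -0.185 and -0.1 m and z of cap_one in the frame of board between -0.005 and 0.027 m and x of cap_two in the frame of board between -0.075 and 0.075 m and y of cap_two in the frame of board between -0.185 and -0.1 m and z of cap_two in the frame of board between -0.005 and 0.027 m), for 0.2 s.
At the end, for the whole second after the job is handed in: Both caps lie in the tray (origins inside its outline and below the board's top), and the scraper stands upright (within 10 degrees) on the worktop, its centre 34 mm +-10 mm above it and outside the board and tray, released (all of step 2 and height (world z) of scraper_center between 0.024 and 0.044 m and angle between scraper_center's own z axis and vertical below 0.17 rad and (y of scraper_center in the frame of board above 0.11 m or y of scraper_center in the frame of board below -0.195 m or x of scraper_center in the frame of board above 0.085 m or x of scraper_center in the frame of board below -0.085 m)); the robot touches nothing.
It fails at once if the robot itself touches a cap (contact force between any of cap_one, cap_two and the fingers above 0.5 N or contact force between any of cap_one, cap_two and the arm above 0.5 N).
It also fails if it takes over 51 s, if anything falls off the work surface, if the arm or the gripper's body presses on something with over 40 N, if the wrist force passes 120 N, or if a joint passes its speed limit or range.

## Working session

There is one attempt and no reset: what is moved stays moved. The work goes in short steps, Python scripts to look and compute and a shell command to move; the robot and the scene stay as the last step left them, time stands still between calls to the robot, and variables do not carry over. Pictures are saved under pics/ and viewed, at most 10 in all, crops included, and the job is handed in when it is done.

```bash
mkdir -p pics; cat > h.py <<'E'
import numpy as np, cv2
from station import ctrl
from scipy.spatial.transform import Rotation as Ro
def snap(n,f=None):
    c=ctrl.camera(n)
    if f: cv2.imwrite('pics/'+f,c['img'])
    return c
def ray(c,u,v,z):
    K,R,t=map(np.array,(c['intrinsics'],c['R'],c['t']))
    o=-R.T@t; d=R.T@np.linalg.solve(K,[u,v,1]); return o+d*(z-o[2])/d[2]
def proj(c,X):
    p=np.array(c['intrinsics'])@(np.array(c['R'])@np.array(X)+np.array(c['t'])); return p[:2]/p[2]
E
python3 - <<'E'
from h import *
a=snap('scene','a.png');b=snap('side','b.png')
import pickle;pickle.dump((a,b),open('ab.pkl','wb'))
o=ctrl.get_obs();print(o['time_s'],o['ee_pos'],o['eef_rot'],o['grip_width'],ctrl.tcp_to_grasp)
for c in(a,b):print(-np.array(c['R']).T@c['t'])
E
```

```text
0.1 [ 0.23116542 -0.49902933  0.4041718 ] [-3.14060658e+00 -6.70225108e-05  4.33799173e-01] 0.09390099198095872 0.1804
[-0.33078923  0.54134921  0.66986822]
[-0.17767953  0.82002661  1.16126374]
```

View pics/a.png

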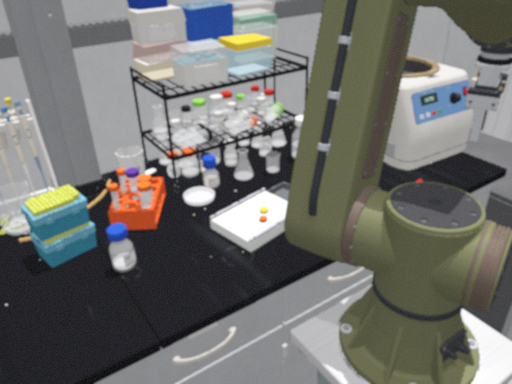

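View pics/b.png

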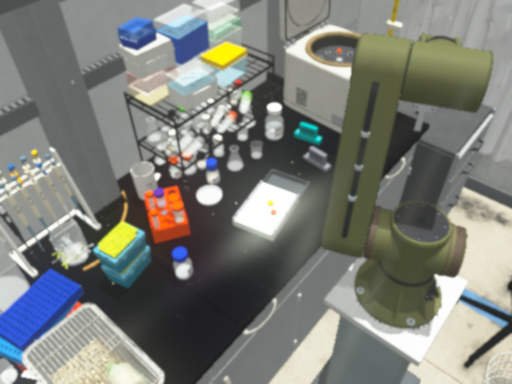

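The side view shows the board at about (270,205) with its tray end near (290,182). The yellow cap is at (270,203) and the orange one at (274,212). Two things could be taken for the scraper: the grey one at (317,158) and a turquoise look-alike at (308,132). I choose the grey one and check it in a crop.

```bash
python3 - <<'E'
import cv2
i=cv2.imread('pics/b.png')[110:250,220:350]
cv2.imwrite('pics/b2.png',cv2.resize(i,None,fx=4.2,fy=4.2,interpolation=cv2.INTER_CUBIC))
E
```

```text
(no output)
```

View pics/b2.png

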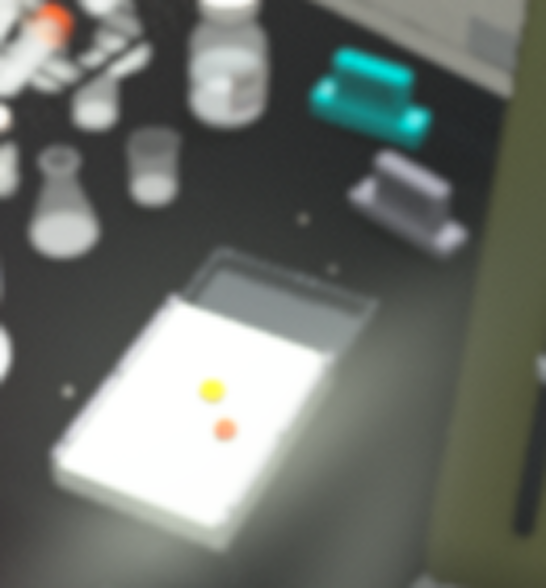

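The crop confirms it: grey scraper with grip top from (382,155) to (448,195) in the crop, turquoise one behind it. The board's corners and the caps are clear too.

```bash
python3 - <<'E'
from h import *
import pickle
a,b=pickle.load(open('ab.pkl','rb'))
f=lambda u,v,z:print((u,v,z),ray(b,u/4.2+220-.4,v/4.2+110-.4,z).round(4))
for p in [(55,455),(222,528),(178,300),(330,355)]:f(*p,.033)
for p in [(222,248),(378,300)]:f(*p,.022)
f(212,391,.035);f(225,430,.035)
for p in [(382,158),(450,192)]:f(*p,.068)
for p in [(352,197),(465,235)]:f(*p,.02)
E
```

```text
(55, 455, 0.033) [0.5362 0.1137 0.033 ]
(222, 528, 0.033) [0.3899 0.0897 0.033 ]
(178, 300, 0.033) [ 0.5713 -0.0803  0.033 ]
(330, 355, 0.033) [ 0.4338 -0.1076  0.033 ]
(222, 248, 0.022) [ 0.5899 -0.1635  0.022 ]
(378, 300, 0.022) [ 0.4465 -0.1947  0.022 ]
(212, 391, 0.035) [ 0.4825 -0.0145  0.035 ]
(225, 430, 0.035) [0.4483 0.012  0.035 ]
(382, 158, 0.068) [ 0.5218 -0.3031  0.068 ]
(450, 192, 0.068) [ 0.45   -0.3021  0.068 ]
(352, 197, 0.02) [ 0.5422 -0.291   0.02  ]
(465, 235, 0.02) [ 0.4354 -0.3114  0.02  ]
```

```bash
python3 -m jog '[[3,-0.7,0,0,0,0],[7,-1.7,0,0,0,0.06],[12,-2.7,0,0,0,0.12],[17,-3.9,0,0,0,0.18],[22,-5,0,0,0,0.24],[27,-6.1,0,0,0,0.28],[30,-6.8,0,0,0,0.28],[31.4,-7.1,0,0,0,0.28]]' 100
python3 - <<'E'
from h import *
import pickle
c=snap('wrist','w1.png');pickle.dump(c,open('w1.pkl','wb'))
o=ctrl.get_obs();print(o['ee_pos'],o['eef_rot'],o['force'])
E
```

```text
time_s: 0.9
ee_pos: [0.4882, -0.3005, 0.4042]
eef_rot: [-3.141, 0.0, 0.157]
force: [-0.1, 0.1, 0.3]
grip_width: 0.0939
grip_force: 0.0
[ 0.48841092 -0.30048268  0.40417329] [-3.14081583e+00  2.31726345e-04  1.56800943e-01] [2.263213   1.03514531 0.19336754]
```

View pics/w1.png

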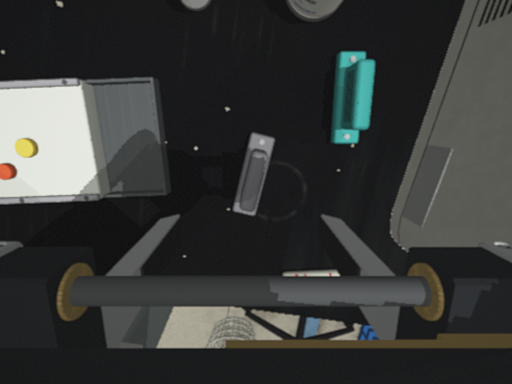

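The wrist view shows the grey scraper from (262,134) to (245,213), the turquoise one at (353,97), and the tray and board on the left, with yellow at (26,148) and orange at (6,171). Next I fit the pose to its silhouette.

```bash
python3 - <<'E'
from h import *
import pickle
from scipy.optimize import minimize
c=pickle.load(open('w1.pkl','rb'))
img=c['img']; g=img.max(2).astype(float)
print('cam',-np.array(c['R']).T@c['t'])
roi=np.zeros(g.shape,np.uint8); roi[122:222,225:280]=1
m=((g>60)&(roi>0)).astype(np.uint8)
n,l,s,_=cv2.connectedComponentsWithStats(m); k=1+np.argmax(s[1:,4]); m=(l==k).astype(np.uint8);print(s[k])
def boxpts(lx,ly,z0,z1): return np.array([[x,y,z] for x in(-lx,lx) for y in(-ly,ly) for z in(z0,z1)])
B=[boxpts(.055,.016,0.004,.022),boxpts(.037,.010,.022,.068)]
def mask(p):
    o=np.zeros(g.shape,np.uint8); r=Ro.from_euler('z',p[2]).as_matrix()
    for b in B:
        q=np.array([proj(c,r@x+[p[0],p[1],0]) for x in b])
        cv2.fillConvexPoly(o,cv2.convexHull(np.round(q*16).astype(np.int32)),1,cv2.LINE_8,4)
    return o
f=lambda p:float((mask(p)!=m).sum())
best=min((minimize(f,[.486,-.302,y],method='Nelder-Mead',options=dict(initial_simplex=np.array([.486,-.302,y])+np.array([[0,0,0],[.01,0,0],[0,.01,0],[0,0,.15]]))) for y in(0,.15,.3,-.15)),key=lambda r:r.fun)
print(best.x,best.fun,m.sum())
vis=img.copy(); cs,_=cv2.findContours(mask(best.x),0,1); vis=cv2.resize(vis[100:240,200:300],None,fx=4,fy=4); 
for q in cs: cv2.polylines(vis,[((q-[200,100])*4+2)],True,(0,0,255))
cv2.imwrite('pics/fit.png',vis)
# board points
for u,v in [(81,80),(104,197)]: print('edge',ray(c,u,v,.033))
for u,v in [(156,77),(170,193)]: print('tray',ray(c,u,v,.022))
for u,v in [(26,148),(6,171)]: print('cap',ray(c,u,v,.039))
E
```

```text
cam [ 0.55758514 -0.28882     0.38339981]
[ 233  132   42   84 1929]
[ 0.49299911 -0.30261267 -0.08587637] 140.0 1929
edge [ 0.57676618 -0.08182395  0.033     ]
edge [ 0.43579762 -0.11326174  0.033     ]
tray [ 0.59517206 -0.16608992  0.022     ]
tray [ 0.45155234 -0.195798    0.022     ]
cap [ 0.48609279 -0.01884235  0.039     ]
cap [0.45280691 0.00721073 0.039     ]
```

View pics/fit.png

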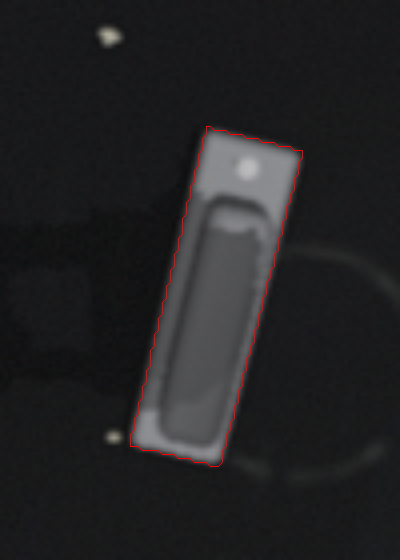

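```bash
python3 -m jog '[[0.2,0.1,2,0,0,0.12],[0.4,0.27,5,0,0,0.24],[0.4,0.27,9,0,0,0.243],[0.4,0.27,13,0,0,0.243],[0.4,0.27,16,0,0,0.243],[0.4,0.27,17.7,0,0,0.243],[0.4,0.27,17.7,0,0,0.243]]' && python3 -m jog '[[0,0,0,0,0,0],[0,0,0,0,0,0],[0,0,0,0,0,0],[0,0,0,0,0,0],[0,0,0,0,0,0],[0,0,0,0,0,0],[0,0,0,0,0,0],[0,0,0,0,0,0]]' 0 40
```

```text
time_s: 1.65
ee_pos: [0.4893, -0.3054, 0.2252]
eef_rot: [-3.139, 0.004, -0.09]
force: [-0.4, 0.2, 0.2]
grip_width: 0.0936
grip_force: 0.0
time_s: 2.45
ee_pos: [0.4906, -0.3047, 0.2277]
eef_rot: [-3.142, 0.0, -0.089]
force: [-0.3, -0.4, -0.6]
grip_width: 0.0335
grip_force: 0.0
```

```bash
python3 -m jog '[[0,0,0,0,0,0],[0,0,0,0,0,0],[0,0,0,0,0,0],[0,0,0,0,0,0],[0,0,0,0,0,0],[0,0,0,0,0,0]]' && python3 -m jog '[[0,0,-1,0,0,0],[0,0,-3,0,0,0],[0,0,-6,0,0,0],[0,0,-9,0,0,0],[0,0,-12,0,0,0],[0,0,-12,0,0,0],[0,0,-12,0,0,0]]'
```

```text
time_s: 3.05
ee_pos: [0.4906, -0.3047, 0.2276]
eef_rot: [-3.142, 0.0, -0.089]
force: [0.1, 0.4, -0.3]
grip_width: 0.02
grip_force: 40.0
time_s: 3.75
ee_pos: [0.4904, -0.3046, 0.3481]
eef_rot: [3.141, -0.001, -0.089]
force: [-0.7, -0.4, -2.1]
grip_width: 0.0196
grip_force: 40.0
```

```bash
python3 -m jog '[[0,-1,0,0,0,0],[-0.5,-4,0,0,0,-0.03],[-1,-8,0,0,0,-0.08],[-1.5,-12,0,0,0,-0.13],[-2.5,-16,0,0,0,-0.18],[-3,-20,0,0,0,-0.23],[-4,-24,0,0,0,-0.27],[-4,-27,0,0,0,-0.294]]' && python3 -m jog '[[0,0,0,0,0,0],[0,0,0,0,0,0]]'
python3 - <<'E'
from h import *
import pickle
c=snap('wrist','w2.png');pickle.dump(c,open('w2.pkl','wb'))
o=ctrl.get_obs();print(o['ee_pos'],o['eef_rot'],o['force'],o['grip_width'])
E
```

```text
time_s: 4.55
ee_pos: [0.4736, -0.0297, 0.3466]
eef_rot: [-3.141, 0.002, 0.207]
force: [0.2, -0.6, -1.4]
grip_width: 0.0198
grip_force: 40.0
time_s: 4.75
ee_pos: [0.4746, -0.0316, 0.3469]
eef_rot: [-3.141, 0.001, 0.206]
force: [-0.1, -0.4, -1.1]
grip_width: 0.0198
grip_force: 40.0
[ 0.47468211 -0.0322513   0.34700919] [-3.14126835e+00  1.19432617e-03  2.04819114e-01] [-0.6344915   0.16263835 -1.30854834] 0.019944631623556062
```

View pics/w2.png

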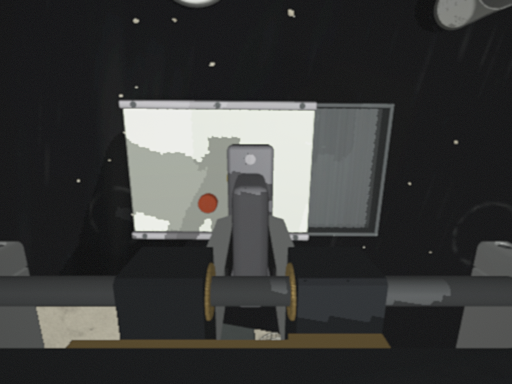

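The wrist view shows the scraper held, its bar end at (251,146), above the board. The far rail runs from (121,104) to (316,104), the near one from (133,236) to (309,236), and the orange cap is at (208,203).

```bash
python3 - <<'E'
from h import *
import pickle
from scipy.optimize import least_squares
c=pickle.load(open('w2.pkl','rb'))
# top outer edges of rails at z=.037: (x=±.075,y=±.1)
obs=[((121,101.5),(.075,.1,.037)),((316.5,102.5),(.075,-.1,.037)),((393,104),(.075,-.185,.022)),((379,236),(-.075,-.185,.022)),((133,240),(-.075,.1,.037)),((309,240),(-.075,-.1,.037))]
def P(p,x): return Ro.from_euler('z',p[2]).as_matrix()@x+[p[0],p[1],0]
r=least_squares(lambda p:np.concatenate([proj(c,P(p,np.array(x)))-u for u,x in obs]),[.484,.002,.2],loss='soft_l1')
p=r.x;print('board',p,r.fun.round(1))
inv=lambda X:Ro.from_euler('z',-p[2]).as_matrix()@(np.array(X)-[p[0],p[1],0])
print('orange',inv(ray(c,208,203,.040)))
tcp=np.array([.4747,-.0322,0]);print('tcp in board',inv(tcp))
for u,v in [(251,145.5),(229.5,146),(273,146)]:
    print('bar end board',inv(ray(c,u,v,.1415)), 'rel tcp in tool-yaw', Ro.from_euler('z',-.205).as_matrix()@(ray(c,u,v,.1415)-tcp))
c1=pickle.load(open('w1.pkl','rb'));print('yellow',inv(ray(c1,26,148,.039)),inv(ray(c1,6,171,.04)))
E
```

```text
board [0.48436334 0.00464005 0.20305717] [-3.5 -0.1  1.  -0.4  1.8 -0.6 -0.6  0.2 -0.5  0.7  0.3  1.2]
orange [-0.02948882  0.01260057  0.04      ]
tcp in board [-0.01689414 -0.03413441  0.        ]
bar end board [ 0.03968784 -0.03326509  0.1415    ] rel tcp in tool-yaw [0.05658356 0.00075939 0.1415    ]
bar end board [ 0.03931758 -0.01901713  0.1415    ] rel tcp in tool-yaw [0.05624097 0.01500804 0.1415    ]
bar end board [ 0.0394039 -0.0478465  0.1415   ] rel tcp in tool-yaw [ 0.05627129 -0.01382144  0.1415    ]
yellow [-0.00304165 -0.02334872  0.039     ] [-0.03026503  0.00797843  0.04      ]
```

```bash
python3 -m jog '[[0.5,-2,0,0,0,0],[1,-5,0,0,0,0],[1.5,-9,0,0,0,0],[1.5,-10.9,0,0,0,0],[1.5,-10.9,0,0,0,0],[1.5,-10.9,3,0,0,0],[1.5,-10.9,6,0,0,0],[1.5,-10.9,8,0,0,0]]' && python3 -m jog '[[0,0,0.3,0,0,0],[0,0,0.7,0,0,0],[0,0,0.7,0,0,0],[0,0,0.7,0,0,0]]'
python3 - <<'E'
from h import *
o=ctrl.get_obs();p=np.array([.48436,.00464,0]);print((Ro.from_euler('z',-.203).as_matrix()@(o['ee_pos']-p)).round(4),o['eef_rot'],o['force'],o['grip_width'])
E
```

```text
time_s: 5.6
ee_pos: [0.4672, 0.076, 0.2657]
eef_rot: [-3.142, 0.002, 0.203]
force: [0.2, -0.3, -1.5]
grip_width: 0.02
grip_force: 40.0
time_s: 6.0
ee_pos: [0.4676, 0.0773, 0.2615]
eef_rot: [3.141, -0.001, 0.204]
force: [-1.0, 0.3, -1.6]
grip_width: 0.0197
grip_force: 40.0
[-0.0018  0.0745  0.2615] [ 3.14139305e+00 -1.42729175e-03  2.04434127e-01] [-0.96190747  0.26368764 -1.59301858] 0.019693184883704782
```

```bash
python3 -m jog '[[0,0,0.2,0,0,0],[0,0,0.25,0,0,0],[0,0,0.25,0,0,0],[0,0.6,0.25,0,0,0],[0,1.6,0.25,0,0,0],[0,2.6,0.25,0,0,0],[0,3.6,0.25,0,0,0],[0,4.6,0.25,0,0,0]]' && python3 -m jog '[[0,1,0,0,0,0],[0,2,0,0,0,0],[0,3,0,0,0,0],[0,4,0,0,0,0],[0,5,0,0,0,0],[0,6,0,0,0,0],[0,7,0,0,0,0],[0,8,0,0,0,0]]' && python3 -m jog '[[0,1,0,0,0,0],[0,2,0,0,0,0],[0,3,0,0,0,0],[0,4,0,0,0,0],[0,5,0,0,0,0],[0,5.4,0,0,0,0],[0,5.4,0,0,0,0],[0,5.4,0,0,0,0]]'
python3 - <<'E'
from h import *
o=ctrl.get_obs();p=np.array([.48436,.00464,0]);print((Ro.from_euler('z',-.203).as_matrix()@(o['ee_pos']-p)).round(4),o['eef_rot'],o['force'],o['grip_width'])
a=snap('wrist')['img'];b=snap('side')['img'][110:250,220:350]
b=cv2.resize(b,(357,384),interpolation=cv2.INTER_CUBIC);cv2.imwrite('pics/w3.png',cv2.hconcat([cv2.resize(a,(440,384)),b]))
E
```

```text
time_s: 6.8
ee_pos: [0.4769, 0.0314, 0.2582]
eef_rot: [3.142, -0.0, 0.204]
force: [0.4, -0.2, -1.6]
grip_width: 0.0198
grip_force: 40.0
time_s: 7.6
ee_pos: [0.4931, -0.0466, 0.2581]
eef_rot: [3.142, 0.0, 0.205]
force: [0.6, 1.5, -0.7]
grip_width: 0.0196
grip_force: 40.0
time_s: 8.4
ee_pos: [0.5039, -0.0986, 0.2581]
eef_rot: [-3.141, 0.0, 0.205]
force: [0.7, -0.6, -0.7]
grip_width: 0.0197
grip_force: 40.0
[-0.0017 -0.105   0.2581] [-3.14142662e+00  1.25016986e-04  2.04770575e-01] [ 0.72302001 -0.57336361 -0.67777124] 0.019681500710345776
```

View pics/w3.png

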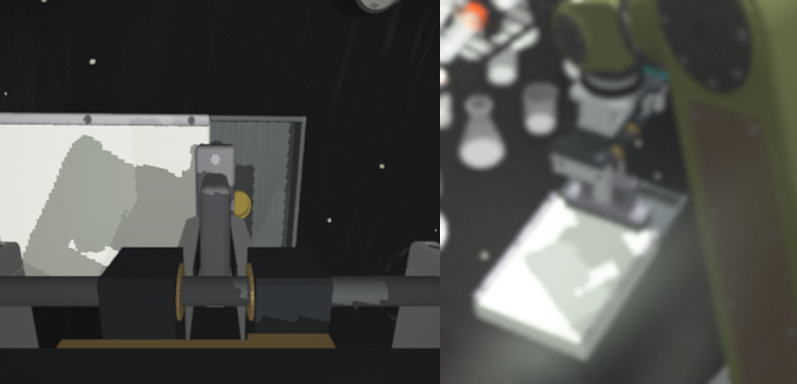

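The yellow cap shows just ahead of the lip at (242,205), apparently in the tray, and the orange one is hidden by the finger. I push slightly further, lift, and look.

```bash
python3 -m jog '[[0,0.5,0,0,0,0],[0,1,0,0,0,0],[0,1,0,0,0,0],[0,1,0,0,0,0],[0,0.5,-1,0,0,0],[0,-1,-3,0,0,0],[0,-5,-6,0,0,0],[0,-9,-8,0,0,0]]' && python3 -m jog '[[0,0,0,0,0,0],[0,0,0,0,0,0]]'
python3 - <<'E'
from h import *
o=ctrl.get_obs();p=np.array([.48436,.00464,0]);M=Ro.from_euler('z',-.203).as_matrix();print((M@(o['ee_pos']-p)).round(4),o['force'],o['grip_width'])
c=snap('wrist','w4.png');hsv=cv2.cvtColor(c['img'],cv2.COLOR_BGR2HSV)
for n,lo,hi in [('y',(20,120,80),(35,255,255)),('o',(0,140,70),(14,255,255))]:
    k,l,s,ce=cv2.connectedComponentsWithStats(cv2.inRange(hsv,lo,hi))
    for i in range(1,k):
        if s[i,4]>40: print(n,s[i],ce[i].round(),(M@(ray(c,*ce[i],.013)-p)).round(3))
E
```

```text
time_s: 9.3
ee_pos: [0.4852, -0.0094, 0.3405]
eef_rot: [3.141, -0.002, 0.204]
force: [1.0, 0.3, -1.7]
grip_width: 0.0197
grip_force: 40.0
time_s: 9.5
ee_pos: [0.4854, -0.0099, 0.339]
eef_rot: [3.141, -0.001, 0.207]
force: [-0.5, -0.6, -2.3]
grip_width: 0.0197
grip_force: 40.0
[-0.0019 -0.0144  0.339 ] [-0.48874494 -0.61422265 -2.33681997] 0.01967115308477066
y [339 175  22  21 372] [349. 185.] [ 0.003 -0.126  0.013]
y [207 264   7  15  53] [210. 271.] [-0.106  0.035  0.013]
y [287 264   8  21  77] [290. 274.] [-0.109 -0.064  0.013]
y [205 304   8  16  60] [208. 311.] [-0.163  0.039  0.013]
y [287 304   9  16  78] [292. 311.] [-0.163 -0.068  0.013]
y [249 334 140  14 836] [325. 341.] [-0.207 -0.113  0.013]
y [ 68 340  98   8 402] [115. 343.] [-0.212  0.163  0.013]
y [164 340  86   8 317] [209. 343.] [-0.212  0.04   0.013]
o [ 24   0  25  12 158] [39.  4.] [0.183 0.193 0.013]
o [335 205  19  18 271] [344. 214.] [-0.032 -0.123  0.013]
```

View pics/w4.png

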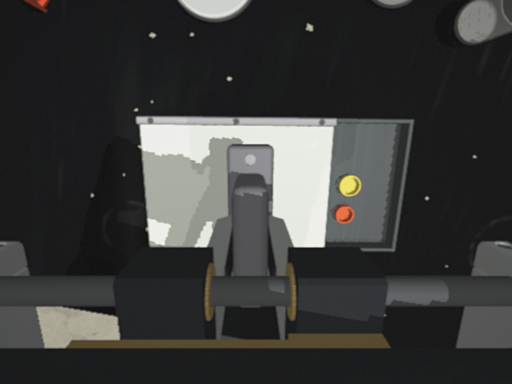

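Both caps lie in the tray, yellow at (349,185) and orange at (344,214). I take the scraper back to its free original spot.

```bash
python3 -m jog '[[-0.5,2,0,0,0,0],[-1,6,0,0,0,0.04],[-2,10,0,0,0,0.09],[-3,15,0,0,0,0.15],[-4,20,0,0,0,0.2],[-4.7,25,0,0,0,0.26],[-5.3,28,0,0,0,0.295],[-5.5,29,0,0,0,0.295]]' && python3 -m jog '[[0,0,0,0,0,0],[0,0,0,0,0,0],[0,0,3,0,0,0],[0,0,6,0,0,0],[0,0,9,0,0,0],[0,0,10,0,0,0],[0,0,10,0,0,0],[0,0,10,0,0,0]]'
```

```text
time_s: 10.35
ee_pos: [0.4897, -0.3096, 0.3368]
eef_rot: [-3.141, 0.002, -0.095]
force: [-0.3, -0.6, -1.6]
grip_width: 0.0198
grip_force: 40.0
time_s: 11.15
ee_pos: [0.4912, -0.3054, 0.2396]
eef_rot: [3.141, -0.001, -0.089]
force: [-0.4, -0.0, -1.1]
grip_width: 0.0196
grip_force: 40.0
```

12 mm remain to the worktop.

```bash
python3 -m jog '[[0,0,0.5,0,0,0],[0,0,0.9,0,0,0],[0,0,1.1,0,0,0],[0,0,1.15,0,0,0],[0,0,1.2,0,0,0],[0,0,1.2,0,0,0],[0,0,1.2,0,0,0]]' && python3 -m jog '[[0,0,0,0,0,0],[0,0,0,0,0,0],[0,0,0,0,0,0],[0,0,0,0,0,0],[0,0,0,0,0,0],[0,0,0,0,0,0],[0,0,0,0,0,0],[0,0,0,0,0,0]]' 100
```

```text
time_s: 11.85
ee_pos: [0.4908, -0.3057, 0.2275]
eef_rot: [3.141, -0.001, -0.09]
force: [-6.2, 4.4, 13.3]
grip_width: 0.0194
grip_force: 40.0
time_s: 12.65
ee_pos: [0.4908, -0.3057, 0.2261]
eef_rot: [3.142, 0.0, -0.09]
force: [-0.6, -0.3, 0.1]
grip_width: 0.0802
grip_force: 0.0
```

```bash
python3 -m jog '[[0,0,0,0,0,0],[0,0,0,0,0,0],[0,0,-1,0,0,0],[0,0,-3,0,0,0],[0,0,-7,0,0,0],[0,0,-12,0,0,0],[0,0,-16,0,0,0],[0,0,-16,0,0,0]]' 
python3 - <<'E'
from h import *
a=snap('wrist','w5.png')
E
```

```text
time_s: 13.45
ee_pos: [0.4908, -0.3057, 0.3929]
eef_rot: [3.137, -0.009, -0.09]
force: [0.3, -0.4, -0.7]
grip_width: 0.0938
grip_force: 0.0
```

View pics/w5.png

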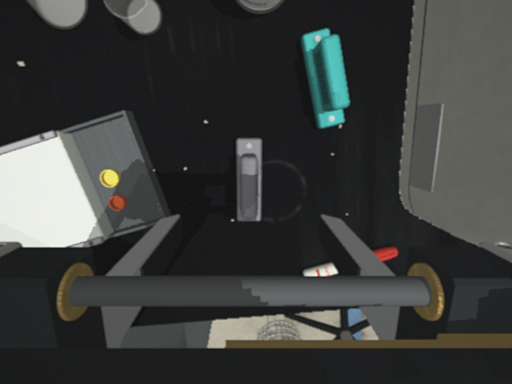

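The scraper stands upright and free at (249,180), and both caps are in the tray at (109,178) and (117,203).

```bash
python3 -m jog '[[0,0,0,0,0,0],[0,0,0,0,0,0],[0,0,0,0,0,0]]' && python3 -c "
from station import ctrl
print(ctrl.hand_in())"
```

```text
time_s: 13.8
ee_pos: [0.4908, -0.3057, 0.385]
eef_rot: [-3.141, 0.002, -0.09]
force: [0.1, -1.1, -0.5]
grip_width: 0.0938
grip_force: 0.0
the job is handed in; nothing more can be done
None
```

I handed the job in at 13.8 s: the last picture shows both caps in the tray and the scraper upright and released on the worktop, clear of board and tray; the hand-in returned no verdict.

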